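# Lock off the welding turntable

## Task

The small welding turntable is still switched on: move its toggle lever to the centre off position, without swinging it past off into the other direction, and let go of it. Then take the red lock-off block out of its yellow rack, stand it upright on the bench and let go, take it again by its other pair of sides (the rack covers one pair, the switch's guard hoops the other), and fit it over the lever between the hoops, fully down on the panel and released. Lower the block rather than dropping it, and leave the tin, the tube offcut and the screwdriver where they are.

Things in the scene. Friction and masses are not known exactly. Their poses are not given: they have to be found in the camera images.
- drive: Fixed turntable drive, left or right of the bench's middle. Grey control box 130 (x) by 140 (y) by 50 mm high, origin at the centre of its underside, straight below the toggle's pivot. The blue turning drive (140 mm across, 102 mm high) stands behind, centred at own x = +150 mm. The toggle swings in the drive's own y-z plane.
- panel (a point): Point on the box's top (50 mm above the bench) at the toggle's pivot: the block's underside centre belongs here, axes parallel (either way round). Two steel guard hoops of 8 mm bar, 48 mm long in y, 78 mm high, stand at x = +/-29 mm (inner faces 50 mm apart); two ribs, 44 mm long in x, 8 mm high, have inner faces at y = +/-32 mm. Nothing else stands on the panel along y.
- toggle_ball (a point): Centre of the black ball, 16 mm in diameter, on the end of the 7 mm thick toggle lever, 45 mm from the pivot.
- toggle (a joint): Toggle angle in rad: 0 = upright = off; positive leans to the drive's own +y. Detents at -0.44 (one running direction), 0 (off) and +0.44 (the other); it starts in the positive one. About 6 N at the ball moves it out of a detent; released within about 0.15 rad of upright it springs to 0, beyond about 0.2 rad it snaps to a running position.
- block: Loose red lock-off block, about 160 g: 44 (own x) by 56 (own y) by 70 mm high, upright; origin at the centre of its underside. A slot 28 mm wide and 58 mm high, open below, runs right through along own x and goes over the lever. White stripe on top along own x. Starts in the rack, underside 8 mm above the bench, axes parallel to the rack's.
- rack: Fixed yellow rack: base 90 mm (x) by 82 mm (y), 8 mm thick, and two upright walls, 4 mm thick and 78 mm high, at own y = +34 and -34 mm, close to the block's y faces; open towards own +x and -x. Origin at the centre of its underside. The bench in the middle, between rack and drive and nearer the robot than the offcut, is clear.
- tin: Bystander: upright white tin, 64 mm in diameter, 110 mm high, near the bench's left edge. Origin at the centre of its underside.
- offcut: Bystander: upright aluminium tube offcut, 48 mm in diameter, 70 mm high, in the middle of the far side. Origin at the centre of its underside.
- driver: Bystander: screwdriver with blue handle, 200 mm long, lying near the bench's right edge. Origin under its middle; it lies along its own x.
Things that resemble listed ones, but are neither listed nor needed, are in the scene too. Of the things that look like the block, the middle-sized one is meant.

How it is judged (in metres and radians):
On the way, in this order (a step that is already met when the one before it is completed fails the run):
1. the toggle is in its centre off detent and let go, the block still in the rack (value of joint toggle between -0.08 and 0.08 rad and contact force between the fingers and toggle below 0.05 N and distance of block from where it was at the start of the episode below 0.02 m), for 0.3 s.
2. the block stands upright on the bench, let go (height (world z) of block between -0.004 and 0.004 m and angle between block's own z axis and vertical below 0.08 rad and linear speed of block below 0.02 m/s and contact force between the fingers and block below 0.05 N and horizontal distance between block and rack above 0.06 m), for 0.2 s.
At the end, for the whole second after the job is handed in: The toggle is within 0.08 rad of upright; the block sits over it at rest and released, its underside within 3 mm of the panel's height, within 7 mm (x) and 8 mm (y) of the panel point, upright within 0.05 rad and square to the drive within 0.2 rad; the bystanders are within 30 mm of where they were (value of joint toggle between -0.08 and 0.08 rad and x of block in the frame of panel between -0.007 and 0.007 m and y of block in the frame of panel between -0.008 and 0.008 m and z of block in the frame of panel between -0.003 and 0.003 m and angle between block's own z axis and vertical below 0.05 rad and angle between the y axis of block and the y axis of drive, either way round below 0.2 rad and linear speed of block below 0.01 m/s and contact force between the fingers and block below 0.05 N and distance of each of tin, offcut, driver from where it was at the start of the episode below 0.03 m); the robot touches nothing.
It fails at once if the toggle is swung past off towards the other running direction (beyond -0.2 rad) (value of joint toggle below -0.2 rad).
It fails at once if the block is dropped (moves faster than 0.35 m/s while not held) (contact force between the fingers and block below 0.05 N and linear speed of block above 0.35 m/s).
It fails at once if the tin, the offcut or the screwdriver is moved more than 30 mm (distance of any of tin, offcut, driver from where it was at the start of the episode above 0.03 m).
It also fails if it takes over 64 s, if anything falls off the work surface, if the arm or the gripper's body presses on something with over 40 N, if the wrist force passes 120 N, or if a joint passes its speed limit or range.

## Robot

A 7-joint arm with a two-finger parallel gripper is mounted at the origin on the work surface. World frame = base frame: x ahead of the robot, y to its left, z up, the work surface at z = 0. Lengths are in m, angles in degrees, forces in N, time in s.
With the tool pointing down it reaches from about 0.425 to 0.875 m from the base axis. Payload 4.7 kg.
Tool frame: the origin (TCP) lies at the very end of the fingers, on their centre line; the grasp point (between the pads) lies 19 mm behind it; x points along the fingers, y is the direction in which the jaws open and shut, and the axes are right-handed (so a half turn about x gives the same grasp; the last joint's range is limited). The gripper opens to 85 mm and grips with 20 to 120 N. Pads are 22 mm wide; open, the fingers measure 114 mm over their backs; the gripper's body (76 mm by 85 mm) begins 54 mm behind the grasp point. The pads swing forward as they close: fully open they stand 13 mm farther back than shut.
Start: joints at [-73.677, 18.392, -4.016, 83.108, 1.295, 78.541, -3.26], TCP at [0.174, 0.626, 0.231] pointing down, gripper open.
Joint ranges: [-163.93, 163.93], [-17.29, 119.83], [-79.2, 71.16], [3.27, 140.29], [-89.18, 269.18], [5.43, 117.66], [-154.24, 154.24]. Speed limits (degrees/s): [147.25, 147.25, 180, 180, 180, 180, 180].

## Interface

Orientations are given as a 3x3 rotation matrix whose columns are the frame's x, y, z axes.
In Python, from station import * gives the robot as it stands. The module is installed in compiled form; this text tells all that it offers.
- The arm moves only by the tool jog_arm, never from a script. Its argument "plan" is a list of rows, each an object with "xyz": the shift along the tool's x, y, z in m, a list of three; "turn": the turn about the tool's x in degrees. In form: [{"xyz": [x, y, z], "turn": turn}, ...]. A call has 1 to 20 rows; each row is the pose to reach, as a shift and turn from the pose measured when the call began, along the tool's axes at that moment; what a row does not reach only later rows make up. A row lasts 1/12 s, in which the tool goes at most 41.7 mm and 7.16 degrees, less where a joint would pass 70% of its speed; a pose out of reach is approached as far as the arm can. A call with a gripper value outside its range is refused whole. "jaw" is the finger opening in m, from 0 to 0.0854, set as the call begins (left out, the last holds). The fingers move at their own pace and stop on an object; the grip force is fixed at half the most. Time passes only in rows, so rows that repeat a pose let the fingers close. It gives the time, the measured TCP pose, the force and the opening at its end, in the units of the state.
- observe(): the state, without advancing time (a new reading comes with each control period).
- grab_frame(name): name is "scene" or "top" or "wrist"; returns (picture, depth): 420x560x3 uint8, red, green, blue; 420x560 float32, m along the optical axis (not along the pixel's ray), 0 where there is no reading.
- calibration(name): a dict with "fov_y" (degrees; the focal length in pixels is half the picture's height over the tangent of half this angle, whatever the lens; pixels are square), "cx", "cy" (the principal point, pixels), "distortion" ([k1, k2, p1, p2, k3] as OpenCV has them; the pictures are not rectified), "view" (4x4, takes a point from world to camera coordinates). Camera axes: x right, y down, z forward; pixel columns grow to the right and rows downward; lengths in m; the calibration is good to about 2 mm. A picture is of the moment at which its call begins: read the wrist's pose just before it. calibration takes no time and is no camera call; for the wrist camera it gives the pose at the moment of the call.
- finish_job(): hands the job in, once; it reports no verdict.
The state is a dict: "t": time; "joint_pos": joint angles; "joint_velocities": joint speeds; "effort": joint torques, N m; "eef_pos": TCP position; "orientation": TCP orientation; "contact_force": force on the tool from outside, world axes, zero at the start; "moment": the same for the moment, N m; "gripper_width": finger opening in m.
Only numpy, scipy, OpenCV 4.12 (cv2) and the standard library are available. Lean on these libraries where they do the work, as an engineer would, in place of code of your own. Each camera call takes 0.05 s, during which the arm holds its last target.

## Working session

There is one attempt and no reset: what is moved stays moved. The work goes in short steps, Python scripts to look and compute and a tool call to move; the robot and the scene stay as the last step left them, time stands still between calls to the robot, and variables do not carry over. Pictures are saved under pics/ and viewed, and the job is handed in when it is done.

Besides the shell and the picture viewer there is one more tool, called after ">>>" as name(argument=value, ...), one argument or row to a line, values as JSON. jog_arm: Moves the arm, as the interface text tells. Its arguments: {"type":"object","properties":{"plan":{"type":"array"},"jaw":{"type":"number"}},"required":["plan"]}

```bash
mkdir -p pics; cat > h.py <<'E'
from station import *
import numpy as np, cv2
def K(c,h=420):
    f=h/2/np.tan(np.radians(c['fov_y'])/2); return np.array([[f,0,c['cx']],[0,f,c['cy']],[0,0,1.]])
def rays(c,px):
    px=np.array(px,float).reshape(-1,1,2)
    u=cv2.undistortPoints(px,K(c),np.array(c['distortion'],float)).reshape(-1,2)
    V=np.array(c['view']);R=V[:3,:3];t=V[:3,3]
    d=np.c_[u,np.ones(len(u))]@R; o=-R.T@t
    return o,d
def onplane(c,px,z):
    o,d=rays(c,px); s=(z-o[2])/d[:,2]; return o+d*s[:,None]
def withdepth(c,px,dep):
    o,d=rays(c,px); return o+d*np.array(dep)[:,None]
def project(c,P):
    V=np.array(c['view']); P=np.array(P,float).reshape(-1,3)
    r,_=cv2.Rodrigues(V[:3,:3]); return cv2.projectPoints(P,r,V[:3,3],K(c),np.array(c['distortion'],float))[0].reshape(-1,2)
def save(n,im): cv2.imwrite('pics/'+n+'.png',im[:,:,::-1])
E
python3 - <<'E'
from h import *
print(observe())
for n in ['scene','top','wrist']:
    c=calibration(n); im,d=grab_frame(n); save(n+'0',im); np.savez(n+'0.npz',im=im,d=d,c=np.array([c],dtype=object)); print(n,c['fov_y'],c['cx'],c['cy'],c['distortion'],np.array(c['view']).round(3).tolist())
E
```

```text
{'t': 0.0, 'joint_pos': array([-73.67644997,  18.43908053,  -4.01486288,  83.17403284,
         1.2954916 ,  78.5392376 ,  -3.25964537]), 'joint_velocities': array([ 0.05693152,  0.09304536,  0.06161406, -0.00585163,  0.06552914,
       -0.03271908, -0.0433553 ]), 'effort': array([-3.07937098e-04, -4.93560827e+01, -3.82227469e-01, -3.14343488e+01,
        1.29669509e-02,  1.08838559e-02,  1.71782222e-05]), 'eef_pos': array([0.17379467, 0.62579443, 0.23023077]), 'orientation': array([[-3.93610491e-04,  2.67473483e-01,  9.63565141e-01],
       [-1.83042973e-03,  9.63563409e-01, -2.67473750e-01],
       [-9.99998247e-01, -1.86901875e-03,  1.10322747e-04]]), 'contact_force': array([ 1.00844633, -0.26066516,  0.38772259]), 'moment': array([0.0385873 , 0.02844994, 0.00500135]), 'gripper_width': 0.08544757559878569}
scene 46.27990424548739 279.01242288708426 202.81797200769196 [-0.02053444  0.          0.          0.          0.        ] [[0.576, 0.817, 0.01, -0.299], [0.509, -0.349, -0.787, -0.236], [-0.64, 0.459, -0.617, 1.627], [0.0, 0.0, 0.0, 1.0]]
top 51.976878311061675 282.8773487985305 211.672865597966 [-0.01641799  0.          0.          0.          0.        ] [[0.015, -0.999, 0.031, -0.048], [-0.991, -0.019, -0.13, 0.587], [0.13, -0.028, -0.991, 1.226], [0.0, 0.0, 0.0, 1.0]]
wrist 67.78594757374348 275.884748609885 207.43581879078533 [-0.00739106  0.          0.          0.          0.        ] [[0.267, 0.964, -0.002, -0.649], [0.913, -0.252, 0.32, -0.042], [0.308, -0.088, -0.947, 0.38], [0.0, 0.0, 0.0, 1.0]]
```

View pics/scene0.png

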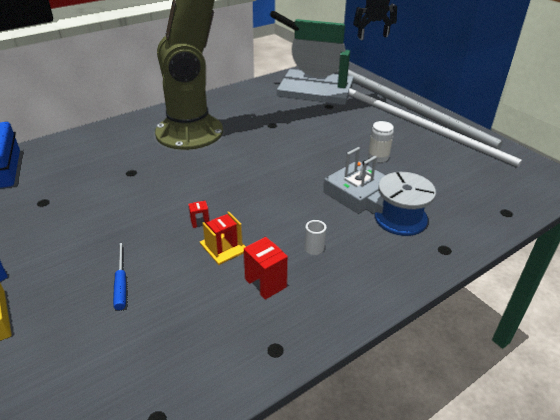

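View pics/top0.png

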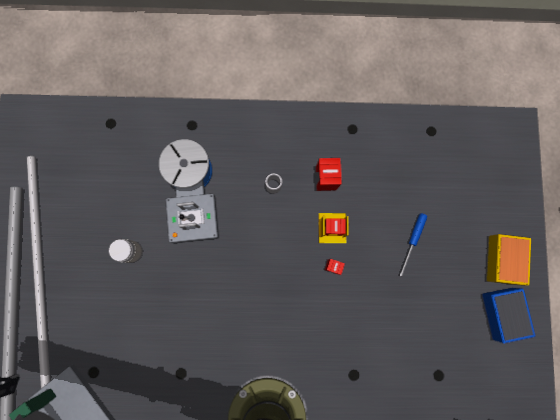

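View pics/wrist0.png

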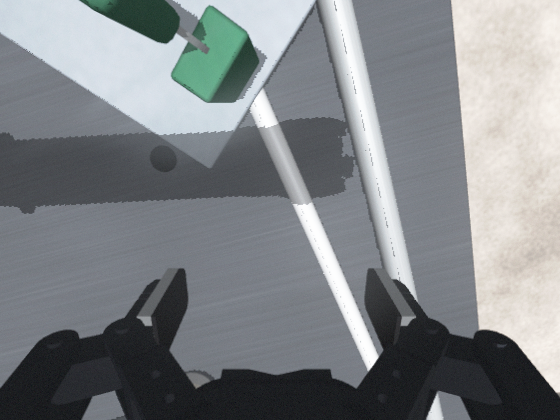

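Candidates for the block, in the top view: the large red block at (329,172), the red one in the yellow rack at (335,228), and the small one at (335,267). I choose the middle-sized one, in the rack at (335,228). Next, a close crop and measurements.

```bash
python3 - <<'E'
from h import *
z=np.load('top0.npz',allow_pickle=True); im=z['im']; d=z['d']; c=z['c'][0]
a=cv2.resize(im[195:250,155:225],None,fx=6,fy=6,interpolation=cv2.INTER_CUBIC)
b=cv2.resize(im[200:280,300:365],None,fx=5,fy=5,interpolation=cv2.INTER_CUBIC)
o=np.zeros((400,750,3),np.uint8);o[:a.shape[0],:a.shape[1]]=a;o[:b.shape[0],425:425+b.shape[1]]=b;save('crop0',o)
v,u=np.mgrid[0:420,0:560]; px=np.c_[u.ravel(),v.ravel()]
P=withdepth(c,px,d.ravel()).reshape(420,560,3); np.save('Ptop.npy',P)
hsv=cv2.cvtColor(im,cv2.COLOR_RGB2HSV)
print('table z',np.median(P[300:330,150:400,2]))
def rect(m,name):
    Q=P[m]; r=cv2.minAreaRect(Q[:,:2].astype(np.float32)*1000); print(name,m.sum(),Q.mean(0).round(4),'z',np.percentile(Q[:,2],[2,50,98]).round(4),r)
R=np.zeros((420,560),bool)
def box(u0,u1,v0,v1):
    r=R.copy(); r[v0:v1,u0:u1]=1; return r
red=((hsv[...,0]<8)|(hsv[...,0]>172))&(hsv[...,1]>120)
yel=(hsv[...,0]>18)&(hsv[...,0]<35)&(hsv[...,1]>120)
B=box(310,360,205,250)
rect(yel&B,'rack all'); rect(yel&B&(P[...,2]<0.02),'rackbase'); rect(yel&B&(P[...,2]>0.07),'wall tops')
rect(B&(P[...,2]>0.072)&~yel,'block top')
D=box(155,225,190,250)
rect(D&(P[...,2]>0.045)&(P[...,2]<0.055),'panel'); rect(D&(P[...,2]>0.12),'hoops'); rect(box(150,215,135,190)&(P[...,2]>0.09),'turn')
rect(box(260,290,170,195)&(P[...,2]>0.05),'offcut');rect(box(100,150,230,270)&(P[...,2]>0.09),'tin')
for n,B2 in [('large',box(310,350,150,195)),('small',box(320,350,255,280))]: rect(red&B2,n)
E
```

```text
table z -0.0011289973867769643
rack all 520 [ 0.5428 -0.1824  0.0231] z [-0.0023  0.0079  0.0783] ((520.4801635742188, -113.56398010253906), (109.389404296875, 276.4471435546875), 19.66691017150879)
rackbase 408 [ 0.5426 -0.1859  0.0067] z [-0.0032  0.0069  0.0144] ((547.3997192382812, -191.6370391845703), (88.92212677001953, 93.77265167236328), 1.3146357536315918)
wall tops 51 [ 0.5422 -0.1801  0.124 ] z [0.0719 0.0763 1.293 ] ((510.1590576171875, -105.27127075195312), (76.33077239990234, 260.30047607421875), 23.944433212280273)
block top 300 [ 0.5433 -0.1819  0.1014] z [0.0725 0.0772 0.1084] ((504.8365173339844, -101.65447998046875), (60.35349655151367, 251.7497100830078), 26.04433822631836)
panel 1704 [0.5639 0.2265 0.0489] z [0.0453 0.0487 0.0536] ((573.4945678710938, 229.32901000976562), (146.76449584960938, 137.47152709960938), 7.435018062591553)
hoops 118 [0.5479 0.2018 0.2642] z [0.1211 0.1265 1.293 ] ((491.0173645019531, 140.1881866455078), (306.2479553222656, 75.29826354980469), 50.41413879394531)
turn 1881 [0.7097 0.2442 0.1115] z [0.0945 0.1002 0.1058] ((580.4224243164062, 169.61451721191406), (445.7802429199219, 136.5279083251953), 30.31187629699707)
offcut 103 [ 0.6673 -0.0068  0.0889] z [0.0515 0.0669 0.0721] ((560.3294067382812, -14.571830749511719), (273.2835388183594, 46.72125244140625), 4.012712001800537)
tin 458 [0.4644 0.3955 0.1299] z [0.0924 0.108  0.1156] ((459.67510986328125, 217.16712951660156), (440.0197448730469, 61.07052230834961), 88.2555923461914)
large 708 [ 0.6937 -0.1663  0.083 ] z [-0.0015  0.0946  0.1004] ((586.0393676757812, -122.65000915527344), (92.95252227783203, 395.9863586425781), 66.75691986083984)
small 208 [ 0.431  -0.1873  0.0517] z [-0.0028  0.053   0.0594] ((436.26104736328125, -113.8287582397461), (221.58370971679688, 43.06488800048828), 86.02703857421875)
```

View pics/crop0.png

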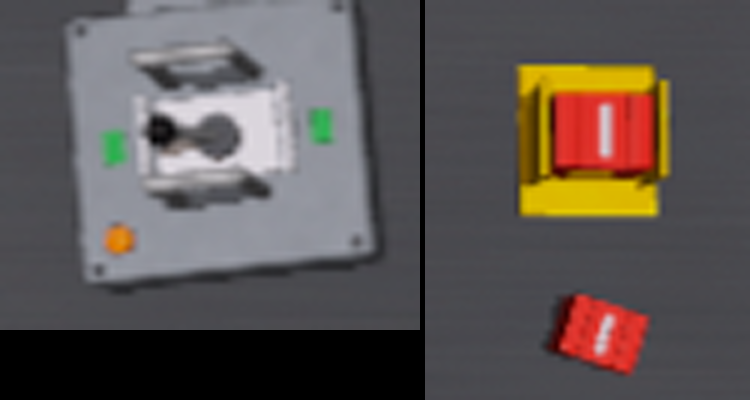

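```bash
python3 - <<'E'
from h import *
z=np.load('top0.npz',allow_pickle=True); im=z['im']; d=z['d']; c=z['c'][0]; P=np.load('Ptop.npy'); ok=(d>0)&(P[...,2]<0.2)
hsv=cv2.cvtColor(im,cv2.COLOR_RGB2HSV); H,S,V=[hsv[...,i] for i in range(3)]
def box(u0,u1,v0,v1):
    r=np.zeros((420,560),bool); r[v0:v1,u0:u1]=1; return r
def rect(m,name,zz):
    # 2D pixels cast on plane zz
    m=m.astype(np.uint8); n,l,s,_=cv2.connectedComponentsWithStats(m); k=1+np.argmax(s[1:,4]); 
    ys,xs=np.where(l==k); Q=onplane(c,np.c_[xs,ys],zz)[:,:2]; r=cv2.minAreaRect((Q*1000).astype(np.float32))
    print(name,s[k].tolist(),'mean',(Q.mean(0)*1000).round(1),'rect',np.round(r[0],1),np.round(r[1],1),round(r[2],2))
red=((H<8)|(H>172))&(S>120); yel=(H>18)&(H<35)&(S>120)
B=box(310,360,205,250)
rect((yel|red|(B&(P[...,2]>.06)&ok))&B,'rackbase+ ',.008)
rect(B&(P[...,2]>0.070)&ok&~yel,'block top',.078)
D=box(155,225,190,250)
rect(D&(P[...,2]>0.035)&ok&(P[...,2]<0.2),'panel',.05)
rect(D&(V>170)&(S<40),'white plate',.05)
for g in [(165,180),(203,215)]: rect(box(g[0],g[1],205,225)&(H>45)&(H<80)&(S>100),'green',.05)
rect(D&(P[...,2]>0.115)&ok&(P[...,0]>.57),'hoopfar',.128);rect(D&(P[...,2]>0.115)&ok&(P[...,0]<.57),'hoopnear',.128)
rect(D&(V<45)&(P[...,2]>.075)&ok,'ball',.091)
T=box(150,215,135,190)&(P[...,2]>0.09)&ok
rect(T,'turn',.102); rect(box(260,290,170,195)&(P[...,2]>0.05)&ok,'offcut',.07);rect(box(100,150,230,270)&(P[...,2]>0.09)&ok,'tin',.11)
rect(red&box(310,350,150,195)&ok&(P[...,2]>.085),'large',.095);rect(red&box(320,350,255,280)&ok&(P[...,2]>.04),'small',.053)
E
```

```text
rackbase+  [318, 213, 31, 30, 872] mean [ 547.4 -189.6] rect [ 546.8 -190.4] [87.6 91.2] 0.98
block top [325, 218, 20, 16, 301] mean [ 545.7 -185.2] rect [ 545.7 -184.2] [42.9 54.7] 1.02
panel [166, 190, 52, 53, 2294] mean [568.7 228.2] rect [573.9 228.1] [150.3 138. ] 7.19
white plate [181, 208, 23, 17, 206] mean [567.3 219.6] rect [567.1 226.1] [43.9 63.8] 6.85
green [172, 217, 4, 5, 18] mean [558.7 278.1] rect [558.7 278.1] [11.9  8.6] 2.73
green [207, 213, 3, 6, 18] mean [570.7 179.4] rect [570.7 179.4] [14.7  5.8] 2.16
hoopfar [176, 202, 18, 5, 53] mean [592.9 232.9] rect [592.7 232.8] [ 8.5 46.5] 8.41
hoopnear [178, 223, 18, 4, 53] mean [535.8 224.5] rect [535.8 224.9] [ 7.8 46.1] 7.49
ball [180, 215, 4, 4, 13] mean [561.5 247.5] rect [561.7 247. ] [8.6 8.3] 2.6
turn [159, 139, 50, 49, 1863] mean [712.  246.2] rect [712.5 246. ] [136.4 137.1] 48.17
offcut [265, 173, 17, 18, 101] mean [671.1  -6.9] rect [670.9  -6.8] [47.4 47.7] 46.54
tin [109, 239, 25, 23, 449] mean [465.1 402.4] rect [464.8 402.4] [59.6 65.2] 1.05
large [318, 158, 23, 28, 533] mean [ 699.3 -166.6] rect [ 699.1 -166.9] [78.9 62.7] 2.93
small [326, 259, 18, 16, 169] mean [ 431.1 -188.2] rect [ 430.8 -188.4] [44.8 34.4] 72.55
```

```bash
cat >> h.py <<'E'
def goal(x,y,z,yaw):
    s=observe(); R=np.array(s['orientation']); p=np.array(s['eef_pos'])
    sh=R.T@(np.array([x,y,z])-p); cy=np.degrees(np.arctan2(R[1,1],R[0,1]))
    print('t',round(s['t'],2),'pos',p.round(4),'yaw',round(cy,2),'tooldown',R[:,0].round(3),'w',round(s['gripper_width'],4),'f',s['contact_force'].round(1),'| xyz',sh.round(4).tolist(),'turn',round(-(yaw-cy),2))
E
python3 -c "
from h import *
goal(.5645,.2287,.23,97.1)"
```

```text
t 0.15 pos [0.1738 0.6259 0.2304] yaw 74.48 tooldown [-0.    -0.001 -1.   ] w 0.0856 f [0.3 0.3 0.4] | xyz [0.0009, -0.2782, 0.4827] turn -22.62
```

>>> jog_arm(
  plan=[
    {"xyz":[0,-0.02,0.035],"turn":-1.6},
    {"xyz":[0,-0.04,0.07],"turn":-3.2},
    {"xyz":[0,-0.06,0.104],"turn":-4.9},
    {"xyz":[0,-0.08,0.139],"turn":-6.5},
    {"xyz":[0,-0.1,0.173],"turn":-8.1},
    {"xyz":[0,-0.12,0.208],"turn":-9.7},
    {"xyz":[0,-0.14,0.243],"turn":-11.4},
    {"xyz":[0,-0.16,0.278],"turn":-13},
    {"xyz":[0,-0.18,0.312],"turn":-14.6},
    {"xyz":[0,-0.2,0.347],"turn":-16.3},
    {"xyz":[0,-0.22,0.382],"turn":-17.9},
    {"xyz":[0,-0.24,0.416],"turn":-19.5},
    {"xyz":[0,-0.26,0.451],"turn":-21.1},
    {"xyz":[0.0,-0.27,0.47],"turn":-22},
    {"xyz":[0.0,-0.278,0.483],"turn":-22.6},
    {"xyz":[0.0,-0.278,0.483],"turn":-22.6},
    {"xyz":[0.0,-0.278,0.483],"turn":-22.6},
    {"xyz":[0.0,-0.278,0.483],"turn":-22.6},
  ],
  jaw=0.0854,
)

```text
t: 1.65
eef_pos: [0.5637, 0.2305, 0.2306]
orientation: [[-0.002, -0.125, 0.992], [-0.001, 0.992, 0.125], [-1.0, -0.0, -0.002]]
contact_force: [0.1, 1.0, 0.2]
gripper_width: 0.0858
```

```bash
python3 - <<'E'
from h import *
goal(.5645,.2287,.23,97.1)
c=calibration('wrist'); im,d=grab_frame('wrist'); save('w1',im); np.savez('w1.npz',im=im,d=d,c=np.array([c],dtype=object))
im2,d2=grab_frame('top'); np.savez('top1.npz',im=im2,d=d2)
E
```

```text
t 1.65 pos [0.5637 0.2305 0.2306] yaw 97.18 tooldown [-0.002 -0.001 -1.   ] w 0.0858 f [0.1 1.  0.2] | xyz [0.0006, -0.0019, 0.0006] turn 0.08
```

View pics/w1.png

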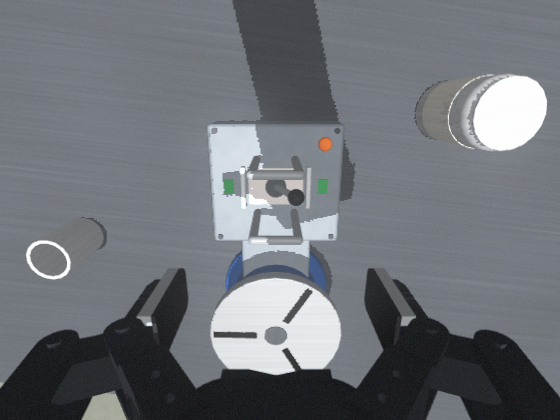

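The wrist view shows the box with green marks at (229,187) and (323,186), the ball at (296,197), the plate centre near (276,187), the tin at the right and the offcut at the left. I'll refine from this.

```bash
python3 - <<'E'
from h import *
z=np.load('w1.npz',allow_pickle=True); im=z['im']; d=z['d']; c=z['c'][0]
hsv=cv2.cvtColor(im,cv2.COLOR_RGB2HSV); H,S,V=[hsv[...,i] for i in range(3)]
def cen(m,u0,u1,v0,v1,zz):
    r=np.zeros(m.shape,bool); r[v0:v1,u0:u1]=1; ys,xs=np.where(m&r); q=onplane(c,[[xs.mean(),ys.mean()]],zz)[0]; print(len(xs),(xs.mean().round(1),ys.mean().round(1)),(q*1000).round(1)); return q
gr=(H>45)&(H<85)&(S>90)
a=cen(gr,215,245,170,205,.05); b=cen(gr,310,335,170,205,.05); print('mid',(a+b)/2,'yaw', np.degrees(np.arctan2(-(b-a)[0],(b-a)[1])))
cen(V<40,285,310,185,210,.091)
# screws corners
cor=onplane(c,[[214,131],[337,131],[220,237],[335,236]],.05);print(cor.round(4).tolist(),cor.mean(0))
v,u=np.mgrid[0:420,0:560];P=withdepth(c,np.c_[u.ravel(),v.ravel()],d.ravel()).reshape(420,560,3)
r=np.zeros((420,560),bool);r[150:255,200:350]=1
m=r&(d>0)&(P[...,2]>.118)&(P[...,2]<.14)
for s in (P[...,0]<.5645,P[...,0]>.5645):
    Q=P[m&s]; print('hoop',len(Q),Q.mean(0).round(4),np.round(cv2.minAreaRect((Q[:,:2]*1000).astype(np.float32)),1) if 0 else cv2.minAreaRect((Q[:,:2]*1000).astype(np.float32)))
m=r&(d>0)&(P[...,2]>.045)&(P[...,2]<.053);print('panel z',np.median(P[m][:,2]), cv2.minAreaRect((P[m][:,:2]*1000).astype(np.float32)))
E
```

```text
126 (np.float64(228.4), np.float64(185.9)) [572.1 180.3  50. ]
134 (np.float64(322.1), np.float64(186.1)) [559.7 279.3  50. ]
mid [0.56592817 0.22977314 0.05      ] yaw 7.120874070771645
0 (np.float64(nan), np.float64(nan)) [nan nan nan]
[[0.517, 0.1615, 0.05], [0.5015, 0.2843, 0.05], [0.6325, 0.1755, 0.05], [0.615, 0.3036, 0.05]] [0.56648795 0.2312441  0.05      ]
hoop 579 [0.5367 0.226  0.1261] ((537.0545043945312, 226.16635131835938), (7.676316738128662, 47.074913024902344), 6.9362640380859375)
hoop 508 [0.5937 0.2331 0.1258] ((594.2757568359375, 233.38973999023438), (7.555694580078125, 47.274925231933594), 7.648960590362549)
panel z 0.049254571370666855 ((578.6939697265625, 231.12234497070312), (102.63839721679688, 139.8274688720703), 7.209782123565674)<stdin>:5: RuntimeWarning: Mean of empty slice.
  ret = ret.dtype.type(ret / rcount)
```

```bash
python3 -c "
from h import *
goal(.5652,.2293,.078,97.15)"
```

```text
t 1.75 pos [0.5636 0.2309 0.2309] yaw 97.26 tooldown [-0.001 -0.001 -1.   ] w 0.0856 f [-0.3 -0.7  0.5] | xyz [0.1529, -0.0017, 0.0016] turn 0.11
```

>>> jog_arm(
  plan=[
    {"xyz":[0.02,-0.001,0.001],"turn":0},
    {"xyz":[0.05,-0.0017,0.0016],"turn":0},
    {"xyz":[0.08,-0.0017,0.0016],"turn":0},
    {"xyz":[0.1,-0.0017,0.0016],"turn":0},
    {"xyz":[0.12,-0.0017,0.0016],"turn":0},
    {"xyz":[0.135,-0.0017,0.0016],"turn":0},
    {"xyz":[0.145,-0.0017,0.0016],"turn":0},
    {"xyz":[0.153,-0.0017,0.0016],"turn":0},
    {"xyz":[0.153,-0.0017,0.0016],"turn":0},
    {"xyz":[0.153,-0.0017,0.0016],"turn":0},
  ],
)

```text
t: 2.58
eef_pos: [0.5652, 0.2299, 0.0782]
orientation: [[-0.001, -0.127, 0.992], [-0.0, 0.992, 0.127], [-1.0, -0.0, -0.001]]
contact_force: [-1.1, -0.5, 0.9]
gripper_width: 0.0854
```

```bash
python3 - <<'E'
from h import *
goal(.5652,.2293,.078,97.15)
im,d=grab_frame('wrist'); save('w2',im)
im,d=grab_frame('scene'); save('s2',cv2.resize(im[110:240,300:450],None,fx=4,fy=4,interpolation=cv2.INTER_CUBIC))
E
```

```text
t 2.58 pos [0.5652 0.2299 0.0782] yaw 97.3 tooldown [-0.001 -0.    -1.   ] w 0.0854 f [-1.1 -0.5  0.9] | xyz [0.0002, -0.0006, -0.0001] turn 0.15
```

View pics/w2.png

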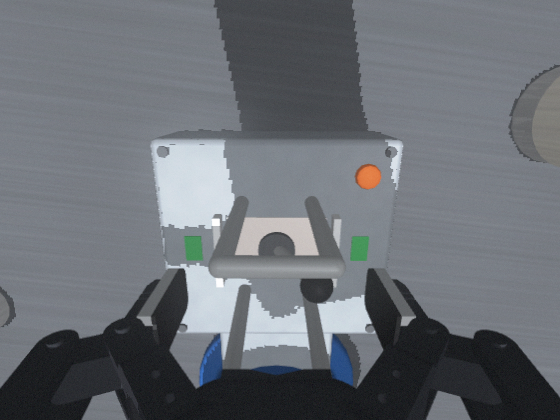

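View pics/s2.png

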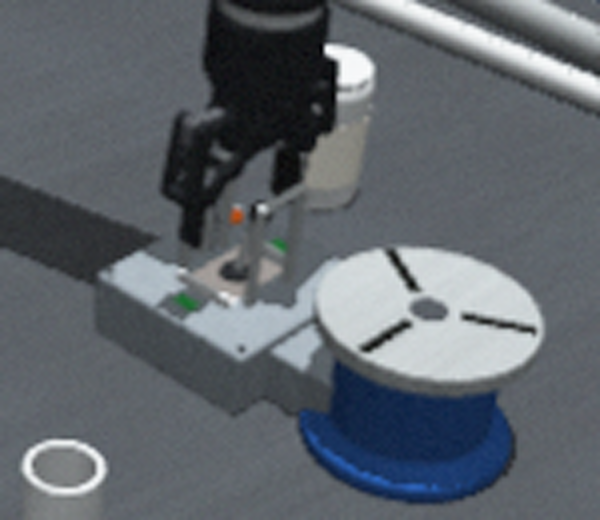

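The ball at (318,288) sits between the two jaws. I'll close in stages.

>>> jog_arm(
  plan=[
    {"xyz":[0,0,0],"turn":0},
    {"xyz":[0,0,0],"turn":0},
    {"xyz":[0,0,0],"turn":0},
    {"xyz":[0,0,0],"turn":0},
    {"xyz":[0,0,0],"turn":0},
    {"xyz":[0,0,0],"turn":0},
  ],
  jaw=0.045,
)

```text
t: 3.18
eef_pos: [0.5664, 0.233, 0.0804]
orientation: [[0.003, -0.128, 0.992], [0.005, 0.992, 0.128], [-1.0, 0.004, 0.003]]
contact_force: [-0.2, 5.3, 2.9]
gripper_width: 0.0453
```

>>> jog_arm(
  plan=[
    {"xyz":[0,0,0],"turn":0},
    {"xyz":[0,0,0],"turn":0},
    {"xyz":[0,0,0],"turn":0},
    {"xyz":[0,0,0],"turn":0},
    {"xyz":[0,0,0],"turn":0},
    {"xyz":[0,0,0],"turn":0},
  ],
  jaw=0.022,
)

```text
t: 3.68
eef_pos: [0.5662, 0.2317, 0.0799]
orientation: [[0.002, -0.127, 0.992], [0.003, 0.992, 0.127], [-1.0, 0.003, 0.002]]
contact_force: [0.1, 0.1, -0.8]
gripper_width: 0.022
```

```bash
python3 - <<'E'
from h import *
goal(.5652,.2293,.078,97.15)
im,d=grab_frame('wrist'); save('w3',im)
E
```

```text
t 3.68 pos [0.5662 0.2317 0.0799] yaw 97.3 tooldown [ 0.002  0.003 -1.   ] w 0.022 f [ 0.1  0.1 -0.8] | xyz [0.0019, -0.0022, -0.0013] turn 0.15
```

View pics/w3.png

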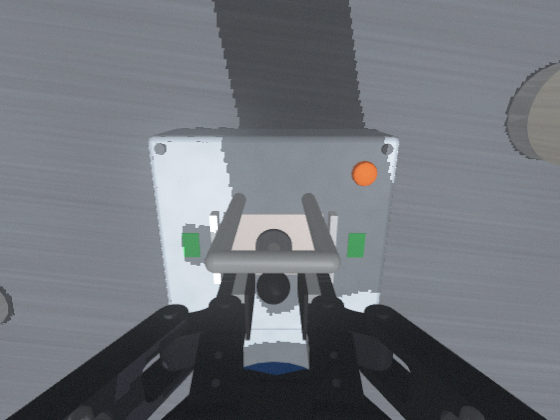

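The ball is now centred between the fingers at (273,288), and the force has gone. I'll open, then rise.

>>> jog_arm(
  plan=[
    {"xyz":[0,0,0],"turn":0},
    {"xyz":[0,0,0],"turn":0},
    {"xyz":[0,0,0],"turn":0},
    {"xyz":[0,0,0],"turn":0},
    {"xyz":[0,0,0],"turn":0},
    {"xyz":[0,0,0],"turn":0},
    {"xyz":[-0.02,0,0],"turn":0},
    {"xyz":[-0.04,0,0],"turn":0},
    {"xyz":[-0.07,0,0],"turn":0},
    {"xyz":[-0.1,0,0],"turn":0},
    {"xyz":[-0.13,0,0],"turn":0},
    {"xyz":[-0.16,0,0],"turn":0},
    {"xyz":[-0.16,0,0],"turn":0},
  ],
  jaw=0.0854,
)

```text
t: 4.82
eef_pos: [0.569, 0.2324, 0.2474]
orientation: [[0.012, -0.127, 0.992], [0.009, 0.992, 0.127], [-1.0, 0.007, 0.013]]
contact_force: [0.8, -0.6, 1.1]
gripper_width: 0.085
```

```bash
python3 - <<'E'
from h import *
goal(.5455,-.1852,.24,1.0)
goal(.5455,-.1852,.24,181.0)
print(observe()['joint_pos'])
im,d=grab_frame('wrist'); save('w4',im)
E
```

```text
t 4.82 pos [0.569  0.2324 0.2474] yaw 97.3 tooldown [ 0.012  0.009 -1.   ] w 0.085 f [ 0.8 -0.6  1.1] | xyz [0.0035, -0.4113, -0.0765] turn 96.3
t 4.82 pos [0.569  0.2324 0.2474] yaw 97.3 tooldown [ 0.012  0.009 -1.   ] w 0.085 f [ 0.8 -0.6  1.1] | xyz [0.0035, -0.4113, -0.0765] turn -83.7
[-36.88435984  12.99863222  14.59356468  88.50931478  -3.50841335
  78.06733644  75.32469955]
```

View pics/w4.png

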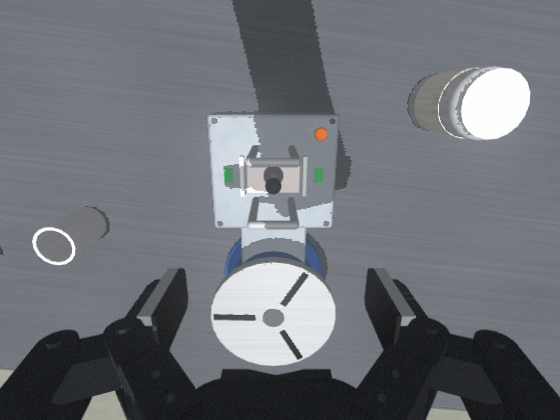

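The toggle is upright, with the ball at (273,183) over the pivot. Now I'll move to a point above the rack.

>>> jog_arm(
  plan=[
    {"xyz":[0,-0.015,-0.003],"turn":4},
    {"xyz":[0,-0.04,-0.007],"turn":9},
    {"xyz":[0,-0.066,-0.012],"turn":15},
    {"xyz":[0,-0.092,-0.017],"turn":21},
    {"xyz":[0,-0.118,-0.022],"turn":27},
    {"xyz":[0,-0.144,-0.027],"turn":33},
    {"xyz":[0,-0.17,-0.032],"turn":39},
    {"xyz":[0,-0.196,-0.036],"turn":45},
    {"xyz":[0,-0.222,-0.041],"turn":51},
    {"xyz":[0,-0.248,-0.046],"turn":57},
    {"xyz":[0,-0.274,-0.051],"turn":63},
    {"xyz":[0,-0.3,-0.056],"turn":69},
    {"xyz":[0,-0.326,-0.061],"turn":75},
    {"xyz":[0,-0.352,-0.066],"turn":81},
    {"xyz":[0,-0.378,-0.071],"turn":87},
    {"xyz":[0,-0.4,-0.075],"turn":93},
    {"xyz":[0.003,-0.411,-0.0765],"turn":96.3},
    {"xyz":[0.003,-0.411,-0.0765],"turn":96.3},
    {"xyz":[0.003,-0.411,-0.0765],"turn":96.3},
  ],
)

```text
t: 6.45
eef_pos: [0.5437, -0.1852, 0.2371]
orientation: [[0.007, 1.0, 0.018], [0.008, 0.018, -1.0], [-1.0, 0.007, -0.007]]
contact_force: [0.1, 0.8, -0.0]
gripper_width: 0.0858
```

```bash
python3 - <<'E'
from h import *
goal(.5455,-.1852,.047,1.0)
print(observe()['joint_pos'])
c=calibration('wrist');im,d=grab_frame('wrist'); save('w5',im);np.savez('w5.npz',im=im,d=d,c=np.array([c],dtype=object))
E
```

```text
t 6.45 pos [ 0.5437 -0.1852  0.2371] yaw 1.03 tooldown [ 0.007  0.008 -1.   ] w 0.0858 f [ 0.1  0.8 -0. ] | xyz [0.1901, 0.0004, 0.0014] turn 0.03
[-17.32945046   9.83849834  38.25706019  95.21545402  -6.79939117
  76.88249232  23.06704721]
```

View pics/w5.png

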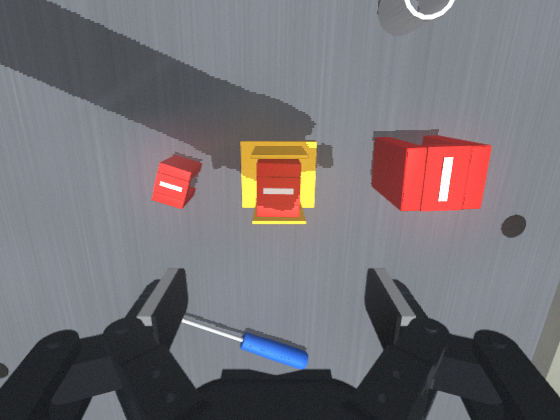

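The block in the rack shows its stripe at (279,190). The small one is at (177,182) and the big one at (432,175). I'll refine its position.

```bash
python3 - <<'E'
from h import *
z=np.load('w5.npz',allow_pickle=True); im=z['im']; d=z['d']; c=z['c'][0]
v,u=np.mgrid[0:420,0:560];P=withdepth(c,np.c_[u.ravel(),v.ravel()],d.ravel()).reshape(420,560,3)
hsv=cv2.cvtColor(im,cv2.COLOR_RGB2HSV); H,S,V=[hsv[...,i] for i in range(3)]
r=np.zeros(d.shape,bool); r[130:230,235:325]=1; ok=r&(d>0)
red=((H<8)|(H>172))&(S>120); yel=(H>18)&(H<35)&(S>120)
def rc(n,m):
    m=cv2.morphologyEx(m.astype(np.uint8),cv2.MORPH_OPEN,np.ones((3,3)))>0
    Q=P[m]; print(n,m.sum(),(Q.mean(0)*1000).round(1),cv2.minAreaRect((Q[:,:2]*1000).astype(np.float32)))
rc('block',ok&~yel&(P[...,2]>.072)&(P[...,2]<.085))
rc('stripe',ok&(S<60)&(V>150)&(P[...,2]>.07)); rc('base',ok&yel&(P[...,2]<.014))
rc('walls',ok&yel&(P[...,2]>.078)); print(np.percentile(P[ok&yel][:,2],99))
E
```

```text
block 2368 [ 546.7 -184.7   77.2] ((546.83056640625, -185.95388793945312), (56.01457977294922, 43.80620193481445), 89.87764739990234)
stripe 153 [ 546.4 -186.3   77.6] ((546.6024169921875, -186.06309509277344), (5.639102935791016, 29.174238204956055), 89.3886489868164)
base 2116 [ 547.4 -180.2    7.3] ((548.3432006835938, -185.7406005859375), (91.3259506225586, 81.83644104003906), 0.817249059677124)
walls 0 [nan nan nan] ((0.0, 0.0), (0.0, 0.0), 0.0)
0.07812117447955456<stdin>:9: RuntimeWarning: Mean of empty slice.
  ret = um.true_divide(
```

>>> jog_arm(
  plan=[
    {"xyz":[0.02,0.0015,0.002],"turn":0.4},
    {"xyz":[0.05,0.0015,0.002],"turn":0.4},
    {"xyz":[0.08,0.0015,0.002],"turn":0.4},
    {"xyz":[0.11,0.0015,0.002],"turn":0.4},
    {"xyz":[0.135,0.0015,0.002],"turn":0.4},
    {"xyz":[0.155,0.0015,0.002],"turn":0.4},
    {"xyz":[0.17,0.0015,0.002],"turn":0.4},
    {"xyz":[0.18,0.0015,0.002],"turn":0.4},
    {"xyz":[0.19,0.0015,0.002],"turn":0.4},
    {"xyz":[0.19,0.0015,0.002],"turn":0.4},
    {"xyz":[0.19,0.0015,0.002],"turn":0.4},
  ],
)

```text
t: 7.42
eef_pos: [0.5475, -0.184, 0.0474]
orientation: [[0.008, 1.0, 0.014], [0.008, 0.014, -1.0], [-1.0, 0.008, -0.008]]
contact_force: [0.0, 0.8, 0.0]
gripper_width: 0.0853
```

```bash
python3 - <<'E'
from h import *
goal(.5466,-.1859,.047,.6)
im,d=grab_frame('wrist'); save('w6',im)
E
```

```text
t 7.42 pos [ 0.5475 -0.184   0.0474] yaw 0.81 tooldown [ 0.008  0.008 -1.   ] w 0.0853 f [0.  0.8 0. ] | xyz [0.0004, -0.0009, 0.0019] turn 0.21
```

View pics/w6.png

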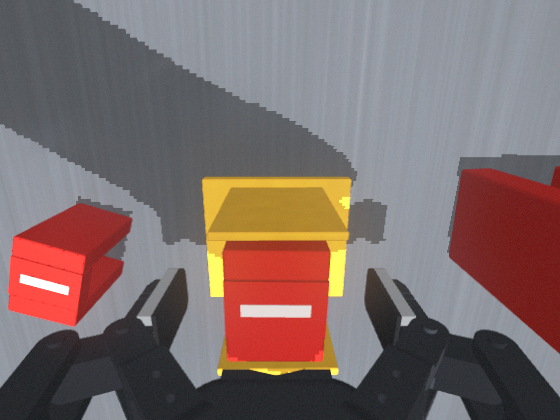

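The block is centred between the pads at (276,300). I'll close on it.

>>> jog_arm(
  plan=[
    {"xyz":[0,-0.001,0.0015],"turn":0},
    {"xyz":[0,-0.001,0.0015],"turn":0},
    {"xyz":[0,-0.001,0.0015],"turn":0},
    {"xyz":[0,-0.001,0.0015],"turn":0},
    {"xyz":[0,-0.001,0.0015],"turn":0},
    {"xyz":[0,-0.001,0.0015],"turn":0},
    {"xyz":[0,-0.001,0.0015],"turn":0},
    {"xyz":[0,-0.001,0.0015],"turn":0},
  ],
  jaw=0.03,
)

```text
t: 8.13
eef_pos: [0.5477, -0.1863, 0.049]
orientation: [[0.011, 1.0, 0.014], [0.007, 0.014, -1.0], [-1.0, 0.011, -0.007]]
contact_force: [-0.0, 0.1, 5.4]
gripper_width: 0.0428
```

```bash
python3 - <<'E'
from h import *
goal(.5466,-.1859,.2,.6)
im,d=grab_frame('wrist'); save('w7',im)
E
```

```text
t 8.13 pos [ 0.5477 -0.1863  0.049 ] yaw 0.78 tooldown [ 0.011  0.007 -1.   ] w 0.0428 f [-0.   0.1  5.4] | xyz [-0.151, 0.0005, -0.0015] turn 0.18
```

View pics/w7.png

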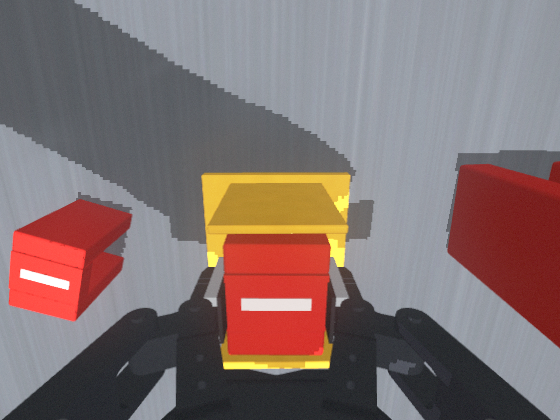

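>>> jog_arm(
  plan=[
    {"xyz":[-0.005,0,0],"turn":0},
    {"xyz":[-0.015,0.0002,-0.0001],"turn":0},
    {"xyz":[-0.03,0.0003,-0.0002],"turn":0},
    {"xyz":[-0.045,0.0005,-0.0003],"turn":0},
    {"xyz":[-0.06,0.0007,-0.0004],"turn":0},
    {"xyz":[-0.075,0.0008,-0.0005],"turn":0},
    {"xyz":[-0.09,0.001,-0.0006],"turn":0},
    {"xyz":[-0.1,0.0011,-0.0007],"turn":0},
    {"xyz":[-0.11,0.0012,-0.0008],"turn":0},
    {"xyz":[-0.11,0.0012,-0.0008],"turn":0},
  ],
)

```text
t: 9.02
eef_pos: [0.5487, -0.1866, 0.1612]
orientation: [[0.014, 1.0, 0.014], [0.007, 0.014, -1.0], [-1.0, 0.014, -0.007]]
contact_force: [0.2, -0.1, -1.8]
gripper_width: 0.0429
```

```bash
python3 - <<'E'
from h import *
goal(.52,-.03,.158,.6)
im,d=grab_frame('wrist'); save('w8',im)
im,d=grab_frame('scene'); save('s8',cv2.resize(im[120:300,150:350],None,fx=3,fy=3,interpolation=cv2.INTER_CUBIC))
E
```

```text
t 9.02 pos [ 0.5487 -0.1866  0.1612] yaw 0.78 tooldown [ 0.014  0.007 -1.   ] w 0.0429 f [ 0.2 -0.1 -1.8] | xyz [0.0039, -0.0266, -0.1569] turn 0.18
```

View pics/w8.png

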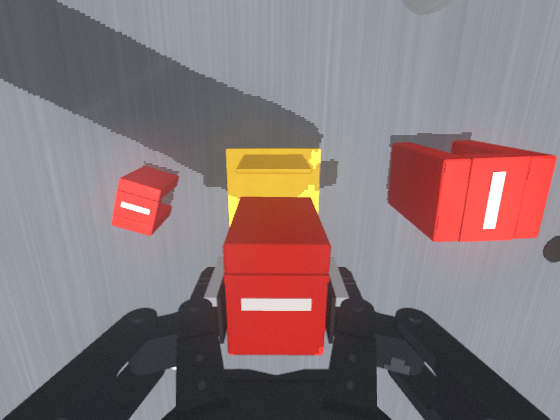

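View pics/s8.png

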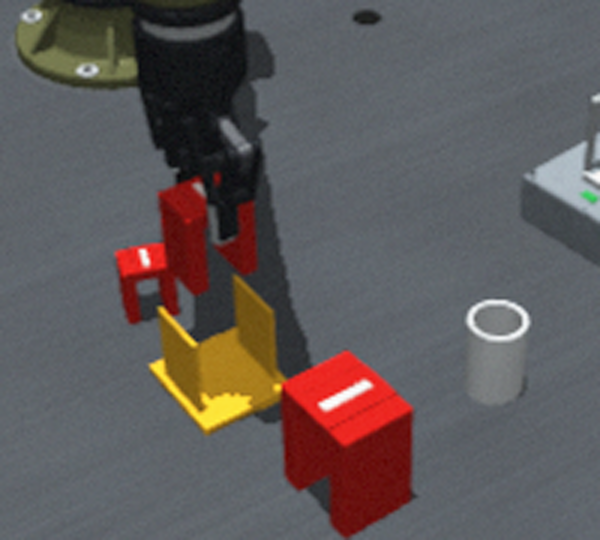

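>>> jog_arm(
  plan=[
    {"xyz":[0,-0.002,-0.008],"turn":0},
    {"xyz":[0,-0.004,-0.023],"turn":0},
    {"xyz":[0,-0.007,-0.04],"turn":0},
    {"xyz":[0,-0.01,-0.058],"turn":0},
    {"xyz":[0,-0.013,-0.076],"turn":0},
    {"xyz":[0,-0.016,-0.094],"turn":0},
    {"xyz":[0,-0.019,-0.112],"turn":0},
    {"xyz":[0,-0.022,-0.13],"turn":0},
    {"xyz":[0,-0.025,-0.145],"turn":0},
    {"xyz":[0,-0.0266,-0.155],"turn":0},
    {"xyz":[0.015,-0.0266,-0.157],"turn":0},
    {"xyz":[0.03,-0.0266,-0.157],"turn":0},
    {"xyz":[0.045,-0.0266,-0.157],"turn":0},
    {"xyz":[0.06,-0.0266,-0.157],"turn":0},
    {"xyz":[0.075,-0.0266,-0.157],"turn":0},
    {"xyz":[0.09,-0.0266,-0.157],"turn":0},
    {"xyz":[0.1,-0.0266,-0.157],"turn":0},
    {"xyz":[0.106,-0.0266,-0.157],"turn":0},
    {"xyz":[0.11,-0.0266,-0.157],"turn":0},
    {"xyz":[0.11,-0.0266,-0.157],"turn":0},
  ],
)

```text
t: 10.78
eef_pos: [0.5195, -0.0287, 0.0492]
orientation: [[0.009, 1.0, 0.014], [0.007, 0.014, -1.0], [-1.0, 0.009, -0.007]]
contact_force: [0.0, -0.1, -2.1]
gripper_width: 0.043
```

```bash
python3 - <<'E'
from h import *
goal(.52,-.03,.0415,.6)
im,d=grab_frame('scene'); save('s9',cv2.resize(im[120:300,180:380],None,fx=3,fy=3,interpolation=cv2.INTER_CUBIC))
E
```

```text
t 10.78 pos [ 0.5195 -0.0287  0.0492] yaw 0.78 tooldown [ 0.009  0.007 -1.   ] w 0.043 f [ 0.  -0.1 -2.1] | xyz [0.0077, 0.0004, 0.0014] turn 0.18
```

View pics/s9.png

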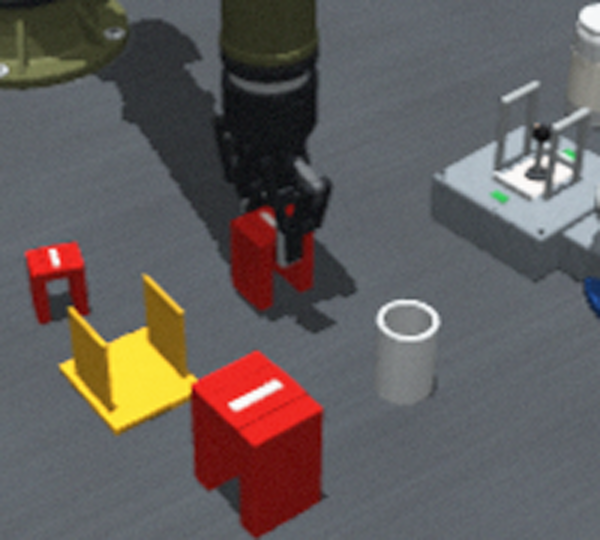

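>>> jog_arm(
  plan=[
    {"xyz":[0.003,0,0],"turn":0},
    {"xyz":[0.005,0,0],"turn":0},
    {"xyz":[0.006,0,0],"turn":0},
    {"xyz":[0.007,0,0],"turn":0},
    {"xyz":[0.007,0,0],"turn":0},
    {"xyz":[0.007,0,0],"turn":0},
  ],
)

```text
t: 11.33
eef_pos: [0.5202, -0.0286, 0.0429]
orientation: [[0.01, 1.0, 0.014], [0.008, 0.014, -1.0], [-1.0, 0.011, -0.007]]
contact_force: [-0.6, 0.5, -2.1]
gripper_width: 0.0431
```

>>> jog_arm(
  plan=[
    {"xyz":[0.001,0,0],"turn":0},
    {"xyz":[0.0015,0,0],"turn":0},
    {"xyz":[0.002,0,0],"turn":0},
    {"xyz":[0.002,0,0],"turn":0},
    {"xyz":[0.002,0,0],"turn":0},
  ],
)

```text
t: 11.75
eef_pos: [0.5202, -0.0287, 0.0411]
orientation: [[0.011, 1.0, 0.014], [0.008, 0.014, -1.0], [-1.0, 0.011, -0.007]]
contact_force: [-0.5, -0.2, 0.2]
gripper_width: 0.043
```

>>> jog_arm(
  plan=[
    {"xyz":[0.0008,0,0],"turn":0},
    {"xyz":[0.001,0,0],"turn":0},
    {"xyz":[0.001,0,0],"turn":0},
  ],
)

```text
t: 12.0
eef_pos: [0.5203, -0.0286, 0.041]
orientation: [[0.01, 1.0, 0.014], [0.008, 0.014, -1.0], [-1.0, 0.01, -0.008]]
contact_force: [-3.6, 0.7, 6.7]
gripper_width: 0.043
```

It is down on the bench. I'll open, wait, then rise slowly.

>>> jog_arm(
  plan=[
    {"xyz":[0,0,0],"turn":0},
    {"xyz":[0,0,0],"turn":0},
    {"xyz":[0,0,0],"turn":0},
    {"xyz":[0,0,0],"turn":0},
    {"xyz":[0,0,0],"turn":0},
    {"xyz":[0,0,0],"turn":0},
    {"xyz":[-0.02,0,0],"turn":0},
    {"xyz":[-0.04,0.0004,0],"turn":0},
    {"xyz":[-0.07,0.0007,0],"turn":0},
    {"xyz":[-0.1,0.001,0],"turn":0},
    {"xyz":[-0.13,0.0013,0],"turn":0},
    {"xyz":[-0.15,0.0015,0],"turn":0},
    {"xyz":[-0.15,0.0015,0],"turn":0},
    {"xyz":[-0.15,0.0015,0],"turn":0},
  ],
  jaw=0.0854,
)

```text
t: 13.17
eef_pos: [0.521, -0.0298, 0.1921]
orientation: [[0.013, 1.0, 0.014], [0.009, 0.014, -1.0], [-1.0, 0.013, -0.009]]
contact_force: [0.2, 0.1, -0.1]
gripper_width: 0.0853
```

```bash
python3 - <<'E'
from h import *
goal(.52,-.03,.2,91)
c=calibration('wrist');im,d=grab_frame('wrist'); save('w10',im)
v,u=np.mgrid[0:420,0:560];P=withdepth(c,np.c_[u.ravel(),v.ravel()],d.ravel()).reshape(420,560,3)
m=(d>0)&(P[...,2]>.064)&(P[...,2]<.078)&(abs(P[...,0]-.52)<.05)&(abs(P[...,1]+.03)<.05)
Q=P[m]; print(m.sum(),Q.mean(0).round(4),cv2.minAreaRect((Q[:,:2]*1000).astype(np.float32)))
hsv=cv2.cvtColor(im,cv2.COLOR_RGB2HSV); s=m&(hsv[...,1]<60)&(hsv[...,2]>150); print(P[s].mean(0),cv2.minAreaRect((P[s][:,:2]*1000).astype(np.float32)))
E
```

```text
t 13.17 pos [ 0.521  -0.0298  0.1921] yaw 0.77 tooldown [ 0.013  0.009 -1.   ] w 0.0853 f [ 0.2  0.1 -0.1] | xyz [-0.0079, -0.0009, 0.0001] turn -90.23
3025 [ 0.5196 -0.0271  0.0692] ((519.8040161132812, -28.36518096923828), (56.044864654541016, 44.01142501831055), 89.57431030273438)
[ 0.5196614  -0.02847205  0.06963957] ((519.65185546875, -28.494081497192383), (29.27410316467285, 5.338099002838135), 1.2569373846054077)
```

View pics/w10.png

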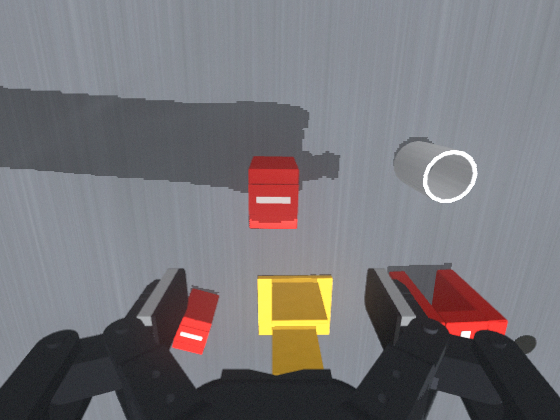

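The block stands at (273,195) in the view, clear of the rack. I'll turn to its y faces.

>>> jog_arm(
  plan=[
    {"xyz":[0,0,0],"turn":-6},
    {"xyz":[0,0,0],"turn":-12},
    {"xyz":[0,0,0],"turn":-18},
    {"xyz":[0,0,0],"turn":-24},
    {"xyz":[0,0,0],"turn":-30},
    {"xyz":[0,0,0],"turn":-36},
    {"xyz":[0,0,0],"turn":-42},
    {"xyz":[0,0,0],"turn":-48},
    {"xyz":[0,0,0],"turn":-54},
    {"xyz":[0,0,0],"turn":-60},
    {"xyz":[0,0,0],"turn":-66},
    {"xyz":[0,0,0],"turn":-72},
    {"xyz":[0,0,0],"turn":-78},
    {"xyz":[0,0,0],"turn":-84},
    {"xyz":[0,0,0],"turn":-90},
    {"xyz":[0,0,0],"turn":-90},
    {"xyz":[0,0,0],"turn":-90},
    {"xyz":[0,0,0],"turn":-90},
  ],
)

```text
t: 14.72
eef_pos: [0.5195, -0.0298, 0.1897]
orientation: [[0.008, -0.011, 1.0], [0.008, 1.0, 0.011], [-1.0, 0.008, 0.008]]
contact_force: [0.6, 0.0, -0.6]
gripper_width: 0.0856
```

```bash
python3 - <<'E'
from h import *
goal(.5198,-.0285,.04,90.8)
print(observe()['joint_pos'])
c=calibration('wrist');im,d=grab_frame('wrist'); save('w11',im)
v,u=np.mgrid[0:420,0:560];P=withdepth(c,np.c_[u.ravel(),v.ravel()],d.ravel()).reshape(420,560,3)
m=(d>0)&(P[...,2]>.064)&(P[...,2]<.078)&(abs(P[...,0]-.52)<.05)&(abs(P[...,1]+.03)<.05)
Q=P[m]; print(m.sum(),Q.mean(0).round(4),cv2.minAreaRect((Q[:,:2]*1000).astype(np.float32)))
hsv=cv2.cvtColor(im,cv2.COLOR_RGB2HSV); s=m&(hsv[...,1]<60)&(hsv[...,2]>150); print(P[s].mean(0),cv2.minAreaRect((P[s][:,:2]*1000).astype(np.float32)))
E
```

```text
t 14.72 pos [ 0.5195 -0.0298  0.1897] yaw 90.63 tooldown [ 0.008  0.008 -1.   ] w 0.0856 f [ 0.6  0.  -0.6] | xyz [0.1497, 0.0001, -0.0009] turn -0.17
[-27.07081467   3.45350578  28.98625835 105.99769844  -2.28474514
  70.5343469   93.2488851 ]
3077 [ 0.5188 -0.029   0.0691] ((519.902099609375, -29.035606384277344), (55.9989128112793, 44.470458984375), 89.96336364746094)
[ 0.51986894 -0.02885974  0.06959748] ((519.9171142578125, -28.878372192382812), (30.037567138671875, 5.355938911437988), 0.4768790602684021)
```

>>> jog_arm(
  plan=[
    {"xyz":[0.02,0,-0.001],"turn":0},
    {"xyz":[0.05,0,-0.001],"turn":0},
    {"xyz":[0.075,0,-0.001],"turn":0},
    {"xyz":[0.095,0,-0.001],"turn":0},
    {"xyz":[0.115,0,-0.001],"turn":0},
    {"xyz":[0.13,0,-0.001],"turn":0},
    {"xyz":[0.14,0,-0.001],"turn":0},
    {"xyz":[0.147,0,-0.001],"turn":0},
    {"xyz":[0.1495,0,-0.001],"turn":0},
    {"xyz":[0.1495,0,-0.001],"turn":0},
    {"xyz":[0.1495,0,-0.001],"turn":0},
  ],
)

```text
t: 15.68
eef_pos: [0.5206, -0.0286, 0.0412]
orientation: [[0.01, -0.011, 1.0], [0.008, 1.0, 0.011], [-1.0, 0.008, 0.01]]
contact_force: [0.5, 0.3, -0.3]
gripper_width: 0.0855
```

```bash
python3 - <<'E'
from h import *
goal(.5199,-.0287,.04,90.6)
im,d=grab_frame('wrist'); save('w12',im)
E
```

```text
t 15.68 pos [ 0.5206 -0.0286  0.0412] yaw 90.65 tooldown [ 0.01   0.008 -1.   ] w 0.0855 f [ 0.5  0.3 -0.3] | xyz [0.0012, -0.0001, -0.0007] turn 0.05
```

View pics/w12.png

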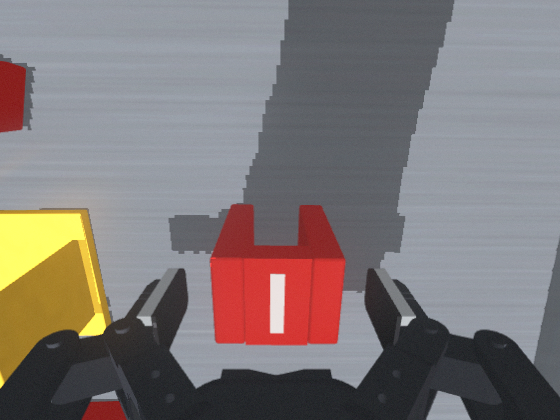

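The block is centred between the pads, with its stripe at (277,303). I'll close on the y faces.

>>> jog_arm(
  plan=[
    {"xyz":[0,0,-0.0005],"turn":0},
    {"xyz":[0,0,-0.0005],"turn":0},
    {"xyz":[0,0,-0.0005],"turn":0},
    {"xyz":[0,0,-0.0005],"turn":0},
    {"xyz":[0,0,-0.0005],"turn":0},
    {"xyz":[0,0,-0.0005],"turn":0},
    {"xyz":[0,0,-0.0005],"turn":0},
    {"xyz":[0,0,-0.0005],"turn":0},
  ],
  jaw=0.042,
)

```text
t: 16.4
eef_pos: [0.5211, -0.0283, 0.0424]
orientation: [[0.012, -0.012, 1.0], [0.009, 1.0, 0.011], [-1.0, 0.009, 0.012]]
contact_force: [-0.9, 0.6, 6.5]
gripper_width: 0.0547
```

```bash
python3 - <<'E'
from h import *
goal(.5199,-.0287,.19,90.6)
E
```

```text
t 16.4 pos [ 0.5211 -0.0283  0.0424] yaw 90.66 tooldown [ 0.012  0.009 -1.   ] w 0.0547 f [-0.9  0.6  6.5] | xyz [-0.1476, 0.001, 0.0006] turn 0.06
```

>>> jog_arm(
  plan=[
    {"xyz":[-0.005,0,0],"turn":0},
    {"xyz":[-0.015,0,0],"turn":0},
    {"xyz":[-0.03,0,0],"turn":0},
    {"xyz":[-0.05,0,0],"turn":0},
    {"xyz":[-0.07,0,0],"turn":0},
    {"xyz":[-0.09,0,0],"turn":0},
    {"xyz":[-0.11,0.001,0],"turn":0},
    {"xyz":[-0.13,0.001,0.001],"turn":0},
    {"xyz":[-0.145,0.001,0.001],"turn":0},
    {"xyz":[-0.155,0.001,0.001],"turn":0},
    {"xyz":[-0.155,0.001,0.001],"turn":0},
  ],
)

```text
t: 17.32
eef_pos: [0.5214, -0.0289, 0.1998]
orientation: [[0.016, -0.011, 1.0], [0.01, 1.0, 0.011], [-1.0, 0.009, 0.016]]
contact_force: [0.4, -0.4, -2.0]
gripper_width: 0.055
```

```bash
python3 - <<'E'
from h import *
c=calibration('wrist');im,d=grab_frame('wrist'); save('w13',im)
s=observe();p=s['eef_pos']
v,u=np.mgrid[0:420,0:560];P=withdepth(c,np.c_[u.ravel(),v.ravel()],d.ravel()).reshape(420,560,3)
hsv=cv2.cvtColor(im,cv2.COLOR_RGB2HSV); s=(d>0)&(hsv[...,1]<60)&(hsv[...,2]>150)&(P[...,2]>.2); s[:230]=0
s[:, :250]=0; s[:,305:]=0
print(p,P[s].mean(0),cv2.minAreaRect((P[s][:,:2]*1000).astype(np.float32)))
red=((hsv[...,0]<8)|(hsv[...,0]>172))&(hsv[...,1]>120)
m=(red|s)&(P[...,2]>p[2]+.02)&(P[...,2]<p[2]+.04)&(d>0)
Q=P[m];print(Q.mean(0),cv2.minAreaRect((Q[:,:2]*1000).astype(np.float32)))
A=np.c_[Q[:,:2],np.ones(len(Q))];print('plane',np.linalg.lstsq(A,Q[:,2],rcond=None)[0])
goal(.5652,.2293,.2,97.15)
E
```

```text
[ 0.52056089 -0.02886154  0.19820443] [ 0.52017461 -0.02934821  0.22701739] ((520.8843383789062, -29.402135848999023), (30.680099487304688, 5.83775520324707), 0.08042936027050018)
[ 0.51708124 -0.0293897   0.22621355] ((520.5977783203125, -35.480506896972656), (45.70066833496094, 70.28565979003906), 0.1771635264158249)
plane [0.04679371 0.00170113 0.20206739]
t 17.37 pos [ 0.5206 -0.0289  0.1982] yaw 90.65 tooldown [ 0.014  0.009 -1.   ] w 0.0547 f [-0.3  0.7 -3.1] | xyz [0.0012, 0.2576, 0.0476] turn -6.5
```

View pics/w13.png

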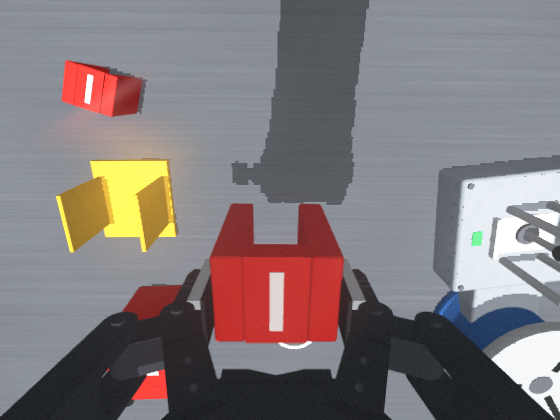

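The held block looks square in the grip, with its stripe at (277,301). Next, above the panel.

>>> jog_arm(
  plan=[
    {"xyz":[0,0.006,0.001],"turn":-0.1},
    {"xyz":[0,0.018,0.003],"turn":-0.4},
    {"xyz":[0,0.036,0.007],"turn":-0.9},
    {"xyz":[0,0.056,0.01],"turn":-1.4},
    {"xyz":[0,0.076,0.014],"turn":-1.9},
    {"xyz":[0,0.096,0.018],"turn":-2.4},
    {"xyz":[0,0.116,0.021],"turn":-2.9},
    {"xyz":[0,0.136,0.025],"turn":-3.4},
    {"xyz":[0,0.156,0.029],"turn":-3.9},
    {"xyz":[0,0.176,0.033],"turn":-4.5},
    {"xyz":[0,0.196,0.036],"turn":-5},
    {"xyz":[0,0.216,0.04],"turn":-5.5},
    {"xyz":[0,0.234,0.043],"turn":-6},
    {"xyz":[0,0.247,0.046],"turn":-6.3},
    {"xyz":[0.001,0.255,0.0475],"turn":-6.5},
    {"xyz":[0.001,0.2576,0.0475],"turn":-6.5},
    {"xyz":[0.001,0.2576,0.0475],"turn":-6.5},
    {"xyz":[0.001,0.2576,0.0475],"turn":-6.5},
  ],
)

```text
t: 18.87
eef_pos: [0.5653, 0.228, 0.2002]
orientation: [[0.014, -0.123, 0.992], [0.008, 0.992, 0.123], [-1.0, 0.007, 0.015]]
contact_force: [-0.2, -0.1, -3.0]
gripper_width: 0.0553
```

```bash
cat > m.py <<'E'
from h import *
import sys
c=calibration('wrist');im,d=grab_frame('wrist'); save(sys.argv[1],im)
p=observe()['eef_pos']
v,u=np.mgrid[0:420,0:560];P=withdepth(c,np.c_[u.ravel(),v.ravel()],d.ravel()).reshape(420,560,3)
hsv=cv2.cvtColor(im,cv2.COLOR_RGB2HSV); s=(d>0)&(hsv[...,1]<60)&(hsv[...,2]>150)&(abs(P[...,2]-p[2]-.028)<.012); s[:230]=0
s[:, :255]=0; s[:,300:]=0
print('stripe',P[s].mean(0).round(4),cv2.minAreaRect((P[s][:,:2]*1000).astype(np.float32)))
m=(d>0)&(P[...,2]>.118)&(P[...,2]<.135); m[:,:200]=0;m[:,350:]=0
Q=P[m&(hsv[...,1]<70)]; 
if len(Q)>20: print('hoop',len(Q),Q.mean(0).round(4),cv2.minAreaRect((Q[:,:2]*1000).astype(np.float32)))
gr=(hsv[...,0]>45)&(hsv[...,0]<85)&(hsv[...,1]>90)
n,l,st,ce=cv2.connectedComponentsWithStats(gr.astype(np.uint8))
for i in range(1,n):
    if st[i,4]>40: print('green',ce[i].round(1),onplane(c,[ce[i]],.05)[0].round(4))
goal(.5652,.2293,.0924,97.15)
E
python3 m.py w14
```

```text
stripe [0.5643 0.2275 0.2273] ((564.4537353515625, 227.4502716064453), (30.55567169189453, 5.857329368591309), 6.330097198486328)
hoop 738 [0.5368 0.2262 0.1261] ((537.2482299804688, 226.25547790527344), (7.8835954666137695, 46.97486114501953), 7.40631103515625)
green [225.5 190.5] [0.5722 0.1804 0.05  ]
green [328.5 190.5] [0.5601 0.2794 0.05  ]
t 18.92 pos [0.5654 0.2277 0.2003] yaw 97.03 tooldown [ 0.014  0.009 -1.   ] w 0.0551 f [ 0.3 -0.4 -1.9] | xyz [0.1079, 0.0009, -0.0016] turn -0.12
```

View pics/w14.png

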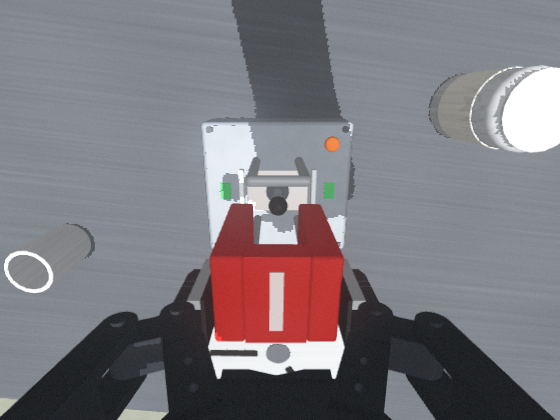

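Lever ball at (278,206), in line with the block's slot (opening ~255–300). Now lowering in stages.

>>> jog_arm(
  plan=[
    {"xyz":[0.004,0.0009,0],"turn":-0.4},
    {"xyz":[0.012,0.0009,0],"turn":-0.4},
    {"xyz":[0.02,0.0009,-0.0001],"turn":-0.4},
    {"xyz":[0.023,0.0009,-0.0002],"turn":-0.4},
    {"xyz":[0.025,0.0009,-0.0002],"turn":-0.4},
    {"xyz":[0.025,0.0009,-0.0002],"turn":-0.4},
  ],
)

```text
t: 19.42
eef_pos: [0.565, 0.2285, 0.1743]
orientation: [[0.013, -0.129, 0.992], [0.008, 0.992, 0.129], [-1.0, 0.006, 0.013]]
contact_force: [0.5, 1.3, -0.9]
gripper_width: 0.0549
```

```bash
python3 m.py w15; python3 - <<'E'
from h import *
im,d=grab_frame('scene'); save('s15',cv2.resize(im[110:240,300:450],None,fx=4,fy=4,interpolation=cv2.INTER_CUBIC))
E
```

```text
stripe [0.5639 0.228  0.2015] ((564.4283447265625, 228.10134887695312), (31.308115005493164, 5.869303226470947), 6.635930061340332)
hoop 914 [0.5368 0.2262 0.1262] ((537.9580688476562, 227.99142456054688), (45.061439514160156, 29.593860626220703), 63.54452133178711)
green [220.4 199. ] [0.5724 0.1803 0.05  ]
green [332.6 199. ] [0.5596 0.2794 0.05  ]
t 19.47 pos [0.5652 0.2287 0.1749] yaw 97.43 tooldown [ 0.013  0.008 -1.   ] w 0.0553 f [-0.5 -1.2 -2.5] | xyz [0.0825, 0.0001, -0.0011] turn 0.28
```

View pics/w15.png

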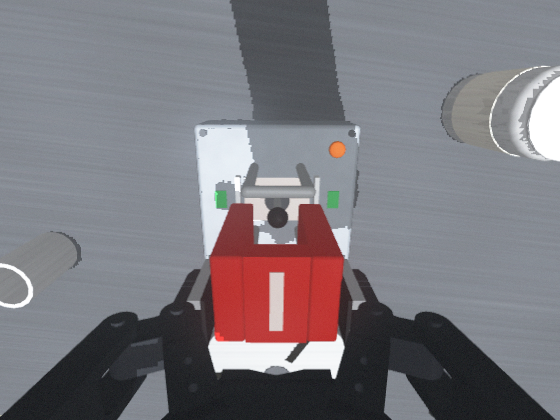

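View pics/s15.png

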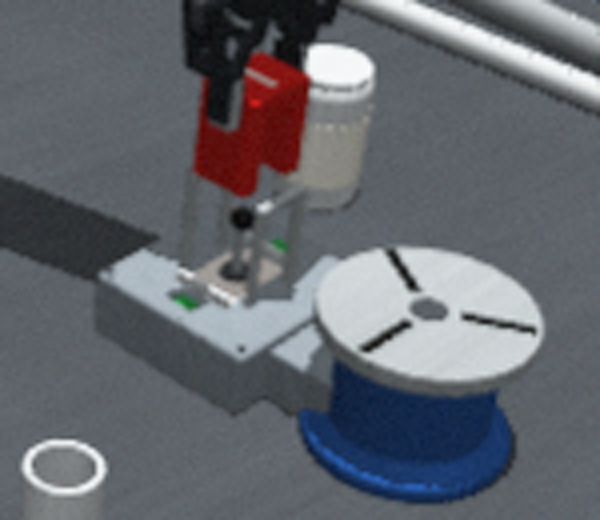

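>>> jog_arm(
  plan=[
    {"xyz":[0.004,0.0012,0.0008],"turn":0.2},
    {"xyz":[0.01,0.0012,0.0008],"turn":0.2},
    {"xyz":[0.018,0.0012,0.0006],"turn":0.2},
    {"xyz":[0.026,0.0012,0.0005],"turn":0.2},
    {"xyz":[0.032,0.001,0.0004],"turn":0.2},
    {"xyz":[0.036,0.001,0.0004],"turn":0.2},
    {"xyz":[0.04,0.0008,0.0003],"turn":0.2},
    {"xyz":[0.04,0.0008,0.0003],"turn":0.2},
    {"xyz":[0.04,0.0008,0.0003],"turn":0.2},
  ],
)

```text
t: 20.27
eef_pos: [0.5662, 0.2299, 0.1351]
orientation: [[0.014, -0.126, 0.992], [0.008, 0.992, 0.126], [-1.0, 0.007, 0.015]]
contact_force: [0.3, -0.2, -2.3]
gripper_width: 0.0551
```

```bash
python3 m.py w16
```

```text
stripe [0.5652 0.2294 0.1624] ((565.4336547851562, 229.35873413085938), (30.818403244018555, 5.832655429840088), 6.758206844329834)
hoop 1391 [0.5363 0.2259 0.1259] ((537.4046020507812, 223.9088592529297), (10.334517478942871, 52.022281646728516), 11.364368438720703)
green [340.1 212.5] [0.5597 0.2794 0.05  ]
green [210.9 213. ] [0.5724 0.1805 0.05  ]
t 20.32 pos [0.5664 0.23   0.1356] yaw 97.23 tooldown [ 0.014  0.009 -1.   ] w 0.0553 f [-0.3 -0.4 -2.6] | xyz [0.0431, -0.0008, -0.002] turn 0.08
```

View pics/w16.png

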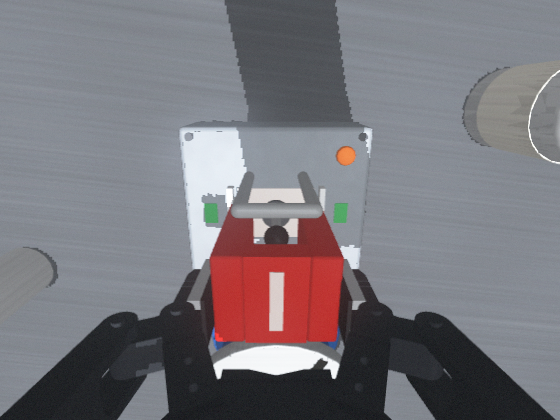

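>>> jog_arm(
  plan=[
    {"xyz":[0.004,-0.0001,-0.0003],"turn":0},
    {"xyz":[0.01,-0.0001,-0.0005],"turn":0},
    {"xyz":[0.017,-0.0002,-0.0006],"turn":0},
    {"xyz":[0.024,-0.0002,-0.0007],"turn":0},
    {"xyz":[0.03,-0.0003,-0.0008],"turn":0},
    {"xyz":[0.034,-0.0003,-0.0009],"turn":0},
    {"xyz":[0.036,-0.0003,-0.0009],"turn":0},
    {"xyz":[0.036,-0.0003,-0.0009],"turn":0},
  ],
)

```text
t: 20.98
eef_pos: [0.5657, 0.2297, 0.0987]
orientation: [[0.013, -0.126, 0.992], [0.008, 0.992, 0.126], [-1.0, 0.006, 0.014]]
contact_force: [-0.3, 0.6, -2.2]
gripper_width: 0.0551
```

```bash
python3 m.py w17
```

```text
stripe [0.5638 0.2293 0.1264] ((565.5927734375, 230.09127807617188), (62.535831451416016, 20.401060104370117), 6.789361476898193)
hoop 5574 [0.5623 0.2284 0.1258] ((565.5762939453125, 228.81338500976562), (65.3862533569336, 65.91646575927734), 6.970778942108154)
green [200.6 232.5] [0.572  0.1805 0.05  ]
green [351.3 232.4] [0.5596 0.2794 0.05  ]
t 21.03 pos [0.566  0.2298 0.0992] yaw 97.23 tooldown [ 0.014  0.008 -1.   ] w 0.0548 f [ 0.  -0.6 -2.3] | xyz [0.0068, -0.0004, -0.001] turn 0.08
```

View pics/w17.png

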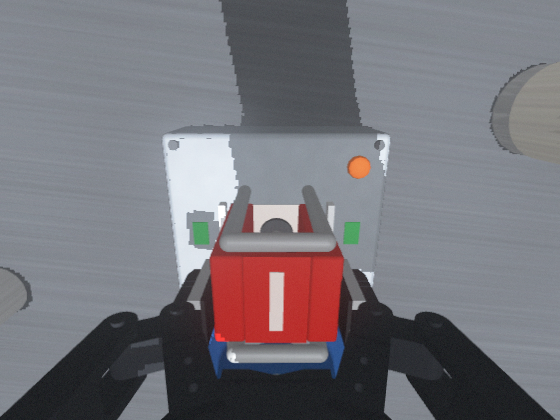

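The block is between the hoops (bars at (277,242) and (277,352)) with no contact force. I'll go the last ~6 mm in small steps.

>>> jog_arm(
  plan=[
    {"xyz":[0.001,0,0],"turn":0},
    {"xyz":[0.002,0,0],"turn":0},
    {"xyz":[0.003,0,0],"turn":0},
    {"xyz":[0.004,0,0],"turn":0},
    {"xyz":[0.005,0,0],"turn":0},
    {"xyz":[0.005,0,0],"turn":0},
  ],
)

```text
t: 21.53
eef_pos: [0.566, 0.2298, 0.0941]
orientation: [[0.014, -0.126, 0.992], [0.008, 0.992, 0.126], [-1.0, 0.007, 0.015]]
contact_force: [-0.3, -0.5, -2.3]
gripper_width: 0.0551
```

>>> jog_arm(
  plan=[
    {"xyz":[0.0007,0,0],"turn":0},
    {"xyz":[0.0015,0,0],"turn":0},
    {"xyz":[0.0015,0,0],"turn":0},
    {"xyz":[0.0015,0,0],"turn":0},
  ],
)

```text
t: 21.87
eef_pos: [0.566, 0.2298, 0.0925]
orientation: [[0.014, -0.126, 0.992], [0.008, 0.992, 0.126], [-1.0, 0.007, 0.015]]
contact_force: [-0.0, 0.1, -1.7]
gripper_width: 0.0546
```

>>> jog_arm(
  plan=[
    {"xyz":[0.001,0,0],"turn":0},
    {"xyz":[0.0012,0,0],"turn":0},
    {"xyz":[0.0012,0,0],"turn":0},
  ],
)

```text
t: 22.12
eef_pos: [0.5662, 0.2299, 0.0924]
orientation: [[0.014, -0.126, 0.992], [0.009, 0.992, 0.126], [-1.0, 0.007, 0.015]]
contact_force: [-2.0, -1.1, 5.6]
gripper_width: 0.055
```

Contact with the panel at the expected height (TCP 0.0924, +8 N against the free reading). I'll release.

>>> jog_arm(
  plan=[
    {"xyz":[0,0,0],"turn":0},
    {"xyz":[0,0,0],"turn":0},
    {"xyz":[0,0,0],"turn":0},
    {"xyz":[0,0,0],"turn":0},
    {"xyz":[0,0,0],"turn":0},
    {"xyz":[0,0,0],"turn":0},
  ],
  jaw=0.078,
)

```text
t: 22.62
eef_pos: [0.5662, 0.2299, 0.0923]
orientation: [[0.014, -0.126, 0.992], [0.009, 0.992, 0.126], [-1.0, 0.007, 0.015]]
contact_force: [-0.4, -0.2, 0.0]
gripper_width: 0.078
```

```bash
python3 m.py w18
```

```text
stripe [0.5639 0.2294 0.1231] ((565.4590454101562, 230.4464111328125), (63.960235595703125, 19.523351669311523), 6.163720607757568)
hoop 5376 [0.5611 0.229  0.1244] ((565.5875854492188, 227.44259643554688), (65.53385925292969, 52.288700103759766), 7.375248432159424)
green [198.1 236. ] [0.572  0.1805 0.05  ]
green [353.5 235.9] [0.5597 0.2794 0.05  ]
t 22.67 pos [0.5661 0.2299 0.0923] yaw 97.23 tooldown [ 0.014  0.009 -1.   ] w 0.078 f [-0.2 -0.3  0.4] | xyz [-0.0001, -0.0005, -0.001] turn 0.08
```

View pics/w18.png

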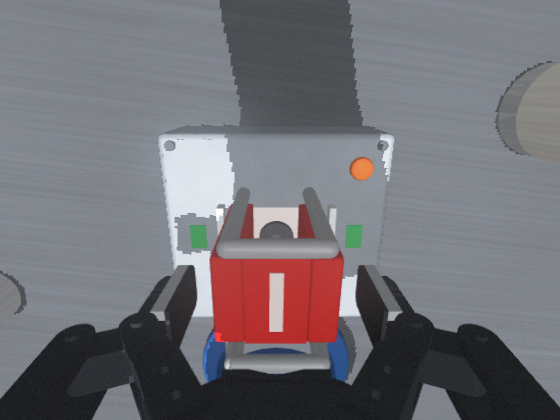

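The block is released, with clear gaps on both sides. Retreating straight up.

>>> jog_arm(
  plan=[
    {"xyz":[-0.01,0,0.0002],"turn":0},
    {"xyz":[-0.025,0,0.0004],"turn":0},
    {"xyz":[-0.045,0,0.0006],"turn":0},
    {"xyz":[-0.065,0,0.001],"turn":0},
    {"xyz":[-0.09,0,0.0013],"turn":0},
    {"xyz":[-0.12,0,0.0018],"turn":0},
    {"xyz":[-0.15,0,0.002],"turn":0},
    {"xyz":[-0.17,0,0.002],"turn":0},
    {"xyz":[-0.17,0,0.002],"turn":0},
    {"xyz":[-0.17,0,0.002],"turn":0},
  ],
)

```text
t: 23.5
eef_pos: [0.5666, 0.2288, 0.2644]
orientation: [[0.017, -0.126, 0.992], [0.01, 0.992, 0.125], [-1.0, 0.008, 0.018]]
contact_force: [-0.4, -0.2, -1.1]
gripper_width: 0.0783
```

```bash
python3 - <<'E'
from h import *
goal(.566,.23,.26,97)
c=calibration('wrist');im,d=grab_frame('wrist'); save('w19',im)
v,u=np.mgrid[0:420,0:560];P=withdepth(c,np.c_[u.ravel(),v.ravel()],d.ravel()).reshape(420,560,3)
hsv=cv2.cvtColor(im,cv2.COLOR_RGB2HSV);H,S=hsv[...,0],hsv[...,1]
red=((H<8)|(H>172))&(S>120); w=np.zeros(d.shape,bool);w[100:260,180:370]=1
m=w&red&(d>0)&(P[...,2]>.112); Q=P[m]; print(len(Q),Q.mean(0).round(4),'z med',np.median(Q[:,2]),cv2.minAreaRect((Q[:,:2]*1000).astype(np.float32)))
A=np.c_[Q[:,:2]-Q[:,:2].mean(0),np.ones(len(Q))];print('plane',np.linalg.lstsq(A,Q[:,2],rcond=None)[0])
s=w&(S<60)&(hsv[...,2]>150)&(d>0)&(P[...,2]>.11)&(P[...,2]<.124); print('stripe',s.sum(),np.median(P[s],0).round(4) if s.sum() else '')
gr=w&(H>45)&(H<85)&(S>90); n,l,st,ce=cv2.connectedComponentsWithStats(gr.astype(np.uint8))
for i in range(1,n):
    if st[i,4]>40: print('green',onplane(c,[ce[i]],.05)[0].round(4))
for k in (P[...,0]<.5659,P[...,0]>.5659):
    q=P[w&~red&(d>0)&(P[...,2]>.121)&(P[...,2]<.135)&k]; print('hoop',len(q),q.mean(0).round(4))
im,d=grab_frame('scene'); save('s19',cv2.resize(im[110:240,300:450],None,fx=4,fy=4,interpolation=cv2.INTER_CUBIC))
im,d=grab_frame('top'); save('top19',im)
E
```

```text
t 23.5 pos [0.5666 0.2288 0.2644] yaw 97.22 tooldown [ 0.017  0.01  -1.   ] w 0.0783 f [-0.4 -0.2 -1.1] | xyz [0.0044, 0.0012, -0.0005] turn 0.22
2344 [0.564  0.2293 0.1191] z med 0.11917123019456355 ((565.164306640625, 229.45950317382812), (43.869075775146484, 54.6726188659668), 6.745708465576172)
plane [ 9.84679622e-03 -7.33685269e-05  1.19094669e-01]
stripe 233 [0.5679 0.2291 0.1197]
green [0.5723 0.1804 0.05  ]
green [0.5599 0.2794 0.05  ]
hoop 461 [0.5373 0.2259 0.1262]
hoop 428 [0.5939 0.2331 0.1258]
```

View pics/w19.png

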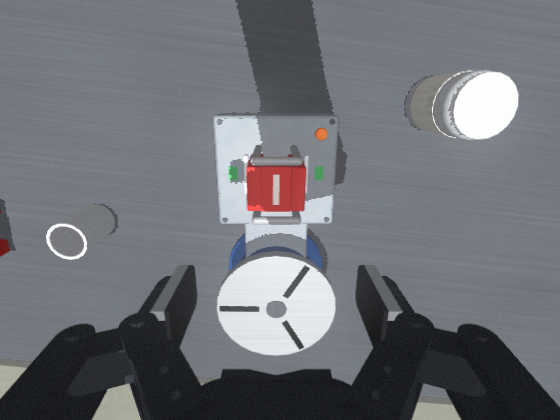

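View pics/s19.png

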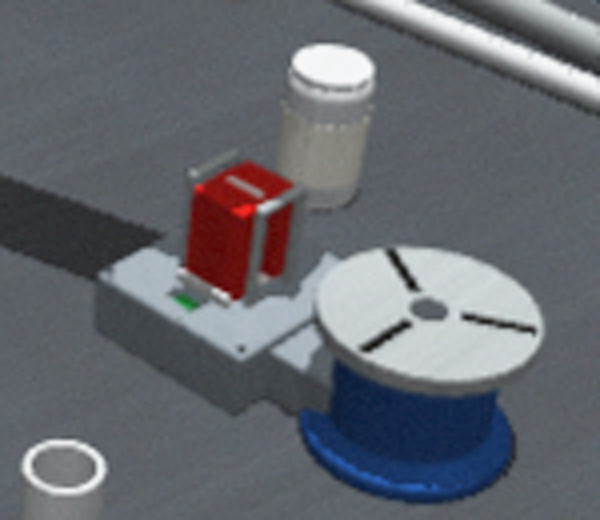

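View pics/top19.png

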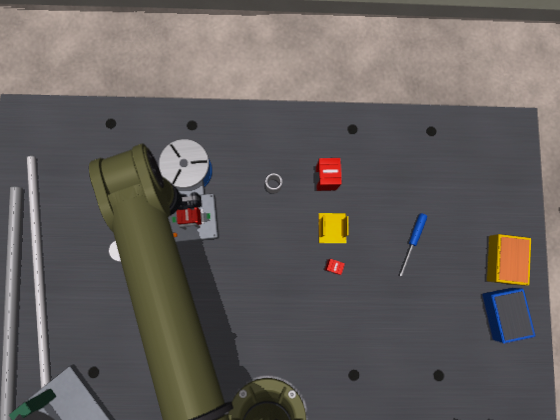

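The block sits on the panel between the hoops. Its centre is within about 1 mm of the panel point and its top is at ~119–120 mm. The bystanders are unmoved in the views. Handing in.

```bash
python3 -c "
from station import *
print(finish_job(), observe()['t'])"
```

```text
the job is handed in; nothing more can be done
the job is handed in; nothing more can be done
```

I set the toggle to off, moved the block from its rack to the bench, re-gripped it by its other sides, and fitted it over the lever on the panel. The job is handed in; the hand-in gave no verdict. It took about 24 s of the 64 s allowed.

- **Toggle:** I lowered the open jaws on both sides of the ball and closed them to 22 mm, so neither finger could push it past off. The wrist picture after letting go showed it upright.
- **Block to the bench:** I gripped it by its x faces and lowered it until the wrist force showed contact. After release it stood at about (0.520, -0.029), well clear of the rack.
- **Fitting:** I gripped the y faces and lowered it between the hoops. It touched the panel at the expected height, and I opened the jaws and backed straight up.

**Last checks:**

| Check | Measured | Expected |
|---|---|---|
| Block centre (x, y) | (565.2, 229.5) mm | about (565.9, 229.8) mm |
| Block yaw | 6.7° | 7.1° |
| Block top height | about 119.2 mm | 120 mm |
| Block tilt | about 0.01 rad | below 0.05 rad |

- **Height reading:** It is about 0.8 mm low. The cameras' depth reads roughly 1 mm low on the bench and panel too, so I take the block as fully down.
- **Tool tilt:** The tool leaned by about 0.015 rad by the end. It did not stop the fit.
- **Stripe position:** One stripe reading was a few mm off because the hoop bars got into the mask, so I used the block's outline instead.
- **Not checked directly:** The lever is hidden under the block, so I could not see its final angle. I compared the tin, offcut and screwdriver only by eye, and the arm partly hides the tin in the last top view. None looked moved.

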